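# Crack a stuck mould open with a pry bar

## Robot

A 6-joint arm with a two-finger parallel gripper is mounted at the origin on the work surface. World frame = base frame: x ahead of the robot, y to its left, z up, the work surface at z = 0. Lengths are in mm, angles in rad, forces in N, time in s.
With the tool pointing down it reaches from about 350 to 975 mm from the base axis. Payload 17.4 kg.
Tool frame: the origin (TCP) lies midway between the tips of the shut fingers; the grasp point (between the pads) lies 19 mm behind it (robot.grasp_offset is the distance from the TCP to the grasp point, in mm); z points along the fingers, y is the line along which they close (so a half turn about z gives the same grasp; the last joint's range is limited). The gripper opens to 85 mm and grips with 20 to 120 N. Pads are 22 mm wide; open, the fingers measure 114 mm over their backs; the gripper's body (76 mm by 85 mm) begins 54 mm behind the grasp point. The pads swing forward as they close: fully open they stand 13 mm farther back than shut.
Start: joints at [-1.256, 0.116, 1.442, -0, 1.584, -0.038], TCP at [233.222, -633.435, 231.303] pointing down, gripper open.
Joint ranges: [-2.83, 2.83], [-0.83, 2.19], [0.07, 2.5], [-1.14, 4.28], [0.01, 3], [-2.97, 2.97]. Speed limits (rad/s): [1.89, 1.89, 2.22, 3.14, 3.14, 3.14].

## Interface

Orientations are given as a rotation vector (axis times angle).
In Python, from bench import robot gives the robot as it stands.
- The arm moves only by the tool servo_tool, never from a script. Its argument "moves" is a list that holds one entry, the list of rows, each a list of 7 numbers: the opening, from 0 (shut) to 1 (fully open), then the shift along the tool's x, y, z in cm, then the turn, a rotation vector about the tool's x, y, z in degrees. A call has 1 to 5 rows; each row is the pose to reach, as a shift and turn from the pose commanded when the call began, along the tool's axes at that moment; what a row does not reach only later rows make up. A row lasts 1/12 s, in which the tool goes at most 41.7 mm and 7.16 degrees, less where a joint would pass 70% of its speed; a pose out of reach is approached as far as the arm can. A call with a gripper value outside its range is refused whole. The fingers move at their own pace and stop on an object; "grip_force" is the grip in N (left out, the last holds). Time passes only in rows, so rows that repeat a pose let the fingers close. It gives the time, the measured TCP pose, the force, the opening and the grip force at its end, in the units of the state.
- robot.get_state(): the state, without advancing time (a new reading comes with each control period).
- robot.camera(name): name is "scene" or "side" or "wrist"; returns a dict with "img" (480x640x3 uint8, red, green, blue), "range_z" (480x640 float32, mm along the optical axis (not along the pixel's ray), 0 where there is no reading), "K" (3x3 intrinsics, pixels), "world_to_cam" (4x4, takes a point from world to camera coordinates). Camera axes: x right, y up, looking along -z (the intrinsics and any distortion apply to the point x, -y, -z); pixel columns grow to the right and rows downward; lengths in mm; the calibration is good to about 2 mm. A picture is of the moment at which its call begins.
- robot.job_done(): hands the job in; it is judged then, once.
The state is a dict: "t": time; "qpos": joint angles; "qvel": joint speeds; "joint_torque": joint torques, N m; "ee_pos": TCP position; "orientation": TCP orientation; "contact_force": force on the tool from outside, world axes, zero at the start; "torque": the same for the moment, N m; "gripper_width": opening from 0.0 (shut) to 1.0 (fully open); "grasp_force": force on a finger pad.
Only numpy, scipy, OpenCV 4.12 (cv2) and the standard library are available. Lean on these libraries where they do the work, as an engineer would, in place of code of your own. Each camera call takes 0.05 s, during which the arm holds its last target. There are 200 camera calls.

## Task

The top plate of the small mould has stuck down on its leader pins. Push the pry bar's toe home into the pry slot at the parting line with the bar resting over the steel fulcrum block, and lever the plate up until you feel it come up against the heads of its two limit screws, gently, without straining them. Keep the gripper itself off the mould, then draw the bar out and lay it flat on the bench, clear of the mould and the block, leaving the other things on the bench where they are.

Things in the scene. Friction and masses are not known exactly. Their poses are not given: they have to be found in the camera images.
- mould: Bottom half of the mould: steel block 144 (x) x 124 (y) x 45 mm high, clamped to the bench; origin under its centre, z up, +x the way the bar is pushed in. Its top face (z = 45) is the parting line and shows as a ledge 12 mm wide round the smaller top plate. Strap clamps at its +y and -y sides reach 105 mm from the centre, 63 mm high. Four 12 mm leader pins rise to z = 87.
- top_plate: Top plate of the mould: steel, 120 (x) x 100 (y) x 25 mm, about 2.3 kg; origin under its centre, axes as the bottom half's. Shut, its underside lies on the parting line. It only slides straight up and down on the leader pins, so tightly that it stays at whatever height it is left; raising it takes a steady 50 to 60 N under its edge.
- slot (a point): Pry slot in the lower edge of the top plate's -x face: centre of the slot's mouth, at the level of the plate's underside; moves with the plate, axes as the plate's. The slot is open below and towards -x, 40 mm wide (y), 9 mm high and 14 mm deep (towards +x, to a flat end wall).
- plate_face (a point): Centre of the top plate's upper face (25 mm above its underside); a flat locating ring 50 mm across and 6 mm high sits round it. Moves with the plate.
- limit_screws: Two limit screws fixed in the bottom half and standing up through the top plate, 36 mm to the +y and -y side of its centre; heads 17 mm across, 9 mm high. Origin midway between them, on the parting line. The undersides of the heads are 4 to 7.5 mm above the shut plate's upper face (set differently each time); the plate rises until it meets them. Pressing it on them harder than 60 N strains them.
- fulcrum: Loose steel fulcrum block, 40 (x) x 60 (y) mm, 1 kg, standing in front of the pry slot, 24 to 34 mm from the bottom half; origin under its centre, +x side towards the mould. Its top is a flat land 12 mm wide (x) along the mould side, 58.5 mm high, bevelled down to 48.5 mm behind. The bar tips on the edge nearest the mould.
- bar: Loose pry bar, 330 mm long, 0.3 kg, flat underneath; origin under the middle of its length, x towards the toe, z up. Black handle from x = -165 to -45 mm, 26 wide, 24 high; steel shank 16 wide, 12 thick up to x = 105, then tapering on its upper side to the flat toe, 20 wide, 4 thick over the last 22 mm. Balances at about x = -14.
- bar_toe (a point): Tip of the pry bar's toe, middle of its lower edge, 165 mm from the bar's origin; axes as the bar's.
- bar_grip (a point): Middle of the pry bar's handle, 105 mm behind its origin, 12 mm above its underside; axes as the bar's.
- oil_bottle: White oil bottle with a black cap, 52 mm across, 140 mm high; origin under its centre. To be left alone.
- parts_bin: Red open bin of screws, 120 x 90 x 45 mm; origin under its centre. To be left alone.
- spanner: Steel spanner, 170 mm long, lying flat; origin under its middle. To be left alone.
Not all that is in view belongs to the job. There is more than one size of the fulcrum; the job needs the middle-sized.

How it is judged:
By the outcome, as a careful person would: the job done as asked, in the order asked, and still so for the second after the job is handed in, with the robot touching nothing.
It also fails if it takes over 64 s, if anything falls off the work surface, if the arm or the gripper's body presses on something with over 40 N, if the wrist force passes 120 N, or if a joint passes its speed limit or range.

## Working session

There is one attempt and no reset: what is moved stays moved. The work goes in short steps, Python scripts to look and compute and a tool call to move; the robot and the scene stay as the last step left them, time stands still between calls to the robot, and variables do not carry over. Pictures are saved under pics/ and viewed, at most 10 in all, crops included, and the job is handed in when it is done.

Besides the shell and the picture viewer there is one more tool, called as a command line: name --argument value ..., lists and objects as JSON in quotes. servo_tool: Moves the arm, as the interface text tells. Its arguments: {"type":"object","properties":{"moves":{"type":"array","items":{"type":"array","items":{"type":"array","items":{"type":"number"}}}},"grip_force":{"type":"number"}},"required":["moves"]}

```bash
mkdir -p pics
cat > h.py <<'E'
import numpy as np, cv2
from bench import robot
def cam(n):
    c=robot.camera(n); return c
def save(c,f): cv2.imwrite('pics/'+f,cv2.cvtColor(c['img'],cv2.COLOR_RGB2BGR))
def pts(c):
    "world xyz per pixel from range"
    K=c['K'];z=c['range_z'];v,u=np.mgrid[0:480,0:640]
    X=np.stack([(u-K[0,2])/K[0,0]*z,-(v-K[1,2])/K[1,1]*z,-z,np.ones_like(z)],-1)
    W=X@np.linalg.inv(c['world_to_cam']).T
    W[z==0]=np.nan
    return W[...,:3]
def ray(c,u,v,h):
    K=c['K'];M=np.linalg.inv(c['world_to_cam'])
    d=M[:3,:3]@np.array([(u-K[0,2])/K[0,0],-(v-K[1,2])/K[1,1],-1]);o=M[:3,3]
    return o+d*(h-o[2])/d[2]
E
ls
python3 - <<'E'
from h import *
s=robot.get_state();print(s)
for n in ('scene','side'):
    c=cam(n);save(c,n+'0.png');np.savez('pics/'+n+'0.npz',**c);print(n,c['K'],np.linalg.inv(c['world_to_cam'])[:3],list(c))
E
```

```text
h.py
pics
{'t': 0.0, 'qpos': array([-1.25578360e+00,  1.16473028e-01,  1.44226795e+00, -2.49140561e-05,
        1.58399204e+00, -3.77704323e-02]), 'qvel': array([ 7.60067682e-04, -1.65200842e-03, -3.72742984e-04, -6.07151798e-05,
       -7.32013471e-04, -4.37027058e-04]), 'joint_torque': array([ 1.87618753e-03, -7.31989002e+01, -6.32473898e+01,  2.43098742e-05,
        6.37777921e-03, -8.64244697e-06]), 'ee_pos': array([ 233.16427642, -633.24711171,  230.56924328]), 'orientation': array([-3.09173707e+00, -5.51083243e-01,  2.86167988e-04]), 'contact_force': array([-0.32838927,  0.41473571,  0.1111664 ]), 'torque': array([-0.04638474, -0.0394974 , -0.00984568]), 'grasp_force': 0.0, 'gripper_width': 1.000517059371491}
scene [[542.37982878   0.         320.79565333]
 [  0.         542.37982878 236.89625233]
 [  0.           0.           1.        ]] [[ 7.60998730e-01 -3.71625798e-01  5.31766114e-01  1.13061873e+03]
 [ 6.48660388e-01  4.49737946e-01 -6.13983290e-01 -5.90978224e+02]
 [-1.09833692e-02  8.12176118e-01  5.83308940e-01  6.72428792e+02]] ['img', 'range_z', 'K', 'world_to_cam']
side [[593.57675272   0.         314.30462174]
 [  0.         593.57675272 235.21725683]
 [  0.           0.           1.        ]] [[-9.62860376e-01  1.91485821e-01 -1.90349878e-01  3.67968906e+02]
 [-2.69914469e-01 -6.64927779e-01  6.96431783e-01  9.41188478e+02]
 [ 6.78788978e-03  7.21944755e-01  6.91917405e-01  9.60784471e+02]] ['img', 'range_z', 'K', 'world_to_cam']
```

View pics/scene0.png

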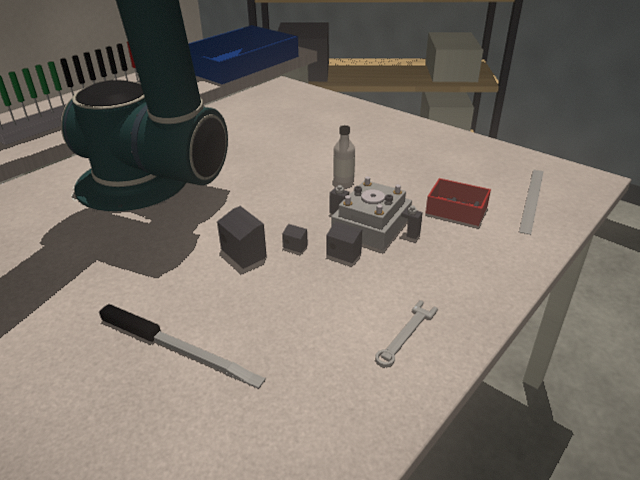

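View pics/side0.png

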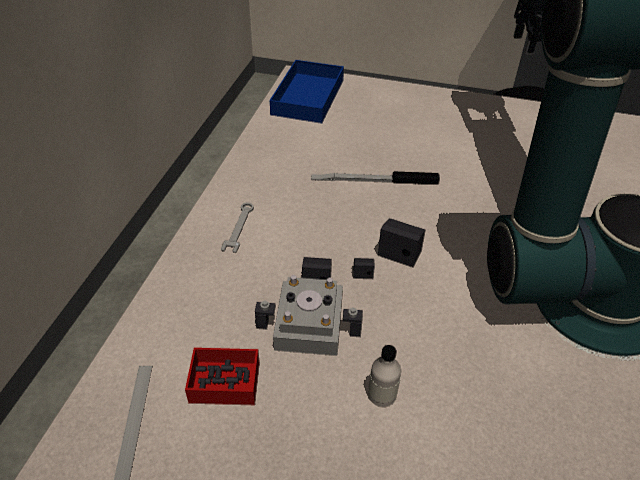

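The scene view shows three fulcrum blocks: a large one at (242,238), a small one at (294,238) and a middle-sized one at (344,242). The middle one, in front of the mould, fits the description. The bar runs from its handle at (128,322) to its toe at (262,381). The mould is at (372,212), with its slot side towards the middle block. I'll measure these next and confirm the block in a crop.

```bash
cat > m.py <<'E'
from h import *
def rect(p):
    r=cv2.minAreaRect(p[:,:2].astype(np.float32)); return np.round(r[0],1),np.round(r[1],1),round(r[2],1)
def near(P,c,rad,z0,z1):
    q=P.reshape(-1,3); q=q[~np.isnan(q[:,0])]
    return q[(np.hypot(q[:,0]-c[0],q[:,1]-c[1])<rad)&(q[:,2]>z0)&(q[:,2]<z1)]
E
python3 - <<'E'
from m import *
C={n:dict(np.load(f'pics/{n}0.npz')) for n in('scene','side')}
P={n:pts(C[n]) for n in C}
px={'scene':dict(mould=(372,205),big=(240,225),small=(295,232),mid=(344,230),hand=(128,322),toe=(255,380),sp=(405,335),bin=(458,205)),
 'side':dict(mould=(310,318),big=(402,230),small=(364,262),mid=(317,262),hand=(416,178),toe=(316,177),sp=(238,228),bin=(222,375))}
for n in px:
  for k,(u,v) in px[n].items(): print(n,k,np.round(np.nanmedian(P[n][v-1:v+2,u-1:u+2].reshape(-1,3),0),1))
  q=P[n].reshape(-1,3)
  b=C[n]['range_z']>0; 
for n in P:
  c0=np.nanmedian(P[n][px[n]['mid'][1]-1:px[n]['mid'][1]+2,px[n]['mid'][0]-1:px[n]['mid'][0]+2].reshape(-1,3),0)
  for k in('mid','small','big'):
    u,v=px[n][k];c=np.nanmedian(P[n][v-1:v+2,u-1:u+2].reshape(-1,3),0);q=near(P[n],c,60,8,150)
    print(n,k,len(q),'zmax',np.percentile(q[:,2],[50,90,99]).round(1))
  u,v=px[n]['mould'];c=np.nanmedian(P[n][v-1:v+2,u-1:u+2].reshape(-1,3),0)
  for z0,z1 in((40,50),(65,72)):
    q=near(P[n],c,110,z0,z1);print(n,'mould z',z0,np.median(q[:,2]).round(1),rect(q))
  u,v=px[n]['hand'];c=np.nanmedian(P[n][v-1:v+2,u-1:u+2].reshape(-1,3),0)
  q=near(P[n],c,330,5,40); 
  print('bar?',rect(q))
c=C['scene']['img'][150:280,190:450];cs=C['side']['img'][200:360,230:450]
a=cv2.resize(c,(780,390),interpolation=cv2.INTER_CUBIC)
cv2.imwrite('pics/crop1.png',a[:,:,::-1])
E
```

```text
scene mould [588.9 199.2  68.8]
scene big [440.5 -34.6  76.8]
scene small [501.2  55.9  38.2]
scene mid [588.4 104.9  55.8]
scene hand [ 448.2 -303.5   23.3]
scene toe [ 688.8 -240.5    3.7]
scene sp [815.9 -15.1   7.4]
scene bin [705.2 357.4  38.2]
side mould [559.9 264.4  68.9]
side big [431.8 -11.9  81.7]
side small [496.6  64.8  40. ]
side mid [589.2 106.4  54.4]
side hand [ 434.3 -281.5   19.9]
side toe [ 686.9 -236.8    1.2]
side sp [810.8   4.    5.5]
side bin [694.7 389.8   4.3]
scene mid 1382 zmax [43.2 57.5 65.5]
scene small 492 zmax [33.3 41.2 42.8]
scene big 2034 zmax [63.5 82.  84.2]
scene mould z 40 44.6 (array([603.9, 193.1]), array([187.9, 178.9]), 36.2)
scene mould z 65 69.4 (array([572.7, 223.7]), array([180.8, 126.7]), 10.4)
bar? (array([ 460.6, -222.3]), array([328.7, 366.7]), 43.2)
side mid 616 zmax [50.2 57.7 60.7]
side small 363 zmax [33.9 41.3 43.9]
side big 1542 zmax [63.  81.4 84.3]
side mould z 40 44.1 (array([570.9, 236.6]), array([205.4, 132. ]), 13.6)
side mould z 65 69.0 (array([571.1, 228.8]), array([151.9, 149.9]), 51.6)
bar? (array([ 457.2, -244.3]), array([461.1, 599.1]), 18.8)
```

View pics/crop1.png

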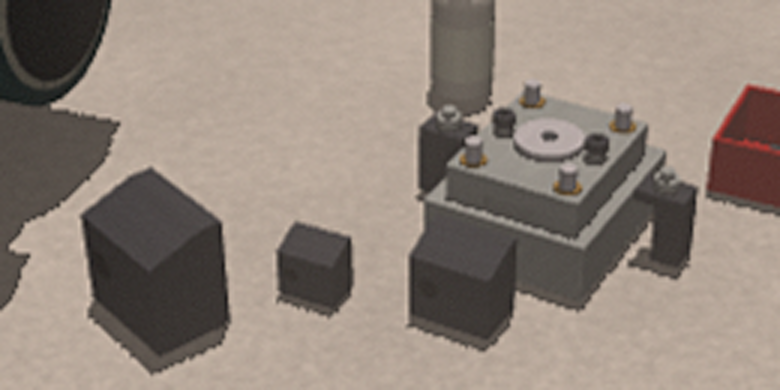

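The crop shows the middle block at crop (462,285), bevelled away from the mould. It stands in front of the mould's slot side, and its 58 mm height against 84 and 42 mm confirms it. Next I'll fit the bar and the mould more tightly.

```bash
cat > fit.py <<'E'
from m import *
def comp(c,P,ctr,rad,z0,z1,er=1):
    m=((np.hypot(P[...,0]-ctr[0],P[...,1]-ctr[1])<rad)&(P[...,2]>z0)&(P[...,2]<z1)).astype(np.uint8)
    m=cv2.erode(m,np.ones((2*er+1,)*2)) if er else m
    n,l,s,_=cv2.connectedComponentsWithStats(m); 
    k=1+np.argmax(s[1:,4]); return P[l==k]
def pca(q):
    m=q[:,:2].mean(0);w,V=np.linalg.eigh(np.cov((q[:,:2]-m).T));d=V[:,1]
    t=(q[:,:2]-m)@d;e=(q[:,:2]-m)@V[:,0]
    return m.round(1),np.degrees(np.arctan2(d[1],d[0])).round(2),np.percentile(t,[0,1,99,100]).round(1),np.percentile(e,[1,99]).round(1),d
E
python3 - <<'E'
from fit import *
C={n:dict(np.load(f'pics/{n}0.npz')) for n in('scene','side')}
for n in C:
    P=pts(C[n])
    q=comp(C[n],P,(444,-290),85,17,30,0);print(n,'handle',len(q),np.median(q[:,2]),pca(q)[:4])
    q=comp(C[n],P,(610,-255),130,7,18,0);print(n,'shank',len(q),np.median(q[:,2]),pca(q)[:4])
    q=comp(C[n],P,(571,228),90,66,73,0);print(n,'plate',len(q),np.median(q[:,2]),rect(q))
    q=comp(C[n],P,(571,228),90,66,73,1);print(n,'plateE',len(q),rect(q))
    q=comp(C[n],P,(588,108),45,53,61,0);print(n,'land',len(q),rect(q), q.min(0),q.max(0))
s=robot.get_state()
print(cv2.Rodrigues(s['orientation'])[0])
E
```

```text
scene handle 816 23.049106376042403 (array([ 440.9, -298.7]), np.float64(-166.87), array([-56.8, -55.4,  61.1,  66.2]), array([-14.3,  11.1]))
scene shank 984 11.272423122115981 (array([ 577.4, -266.5]), np.float64(-166.72), array([-89.9, -86.7,  90.2,  93.7]), array([-10.4,  10.1]))
scene plate 1019 69.60154901498834 (array([572. , 223.6]), array([101.8, 126.7]), 10.4)
scene plateE 439 (array([573.6, 221.4]), array([ 94.2, 118.9]), 11.5)
scene land 291 (array([588.9, 107.8]), array([60.8, 32.7]), 9.9) [557.59558679  87.77378949  53.06350665] [620.02614179 128.2840498   60.87529629]
side handle 315 21.54620290633477 (array([ 435.9, -289.5]), np.float64(-167.36), array([-58.7, -58.3,  58.2,  60.1]), array([-13.4,  14.9]))
side shank 305 10.193942285314392 (array([ 571.1, -260.2]), np.float64(-167.78), array([-97. , -92.3,  87.6,  88.3]), array([-11.7,  12.2]))
side plate 1742 69.16179902735814 (array([572.9, 226.8]), array([100.2, 124.9]), 10.2)
side plateE 471 (array([566.1, 254.2]), array([97.1, 66.3]), 16.8)
side land 236 (array([589., 115.]), array([59.3, 29.5]), 11.2) [557.26011057  96.31162907  53.0283837 ] [620.06430303 133.00388346  60.82000789]
[[ 9.38399736e-01  3.45551471e-01 -3.41453950e-04]
 [ 3.45551638e-01 -9.38399169e-01  1.03160825e-03]
 [ 3.60536463e-05 -1.08605088e-03 -9.99999410e-01]]
```

servo_tool --moves '[[[1,3.1,-2.5,1,0,0,1],[1,6.2,-4.9,2,0,0,2],[1,9.3,-7.4,3,0,0,3],[1,12.4,-9.8,4,0,0,4],[1,15.4,-12.3,5,0,0,5]]]'

```text
t: 0.52
ee_pos: [335.8, -463.1, 180.5]
orientation: [-3.114, -0.414, 0.0]
contact_force: [2.0, -0.7, 0.4]
gripper_width: 1.004
grasp_force: 0.0
```

servo_tool --moves '[[[1,2.9,-2.7,1,0,0,0.5],[1,5.7,-5.4,2,0,0,1],[1,8.5,-8.1,3,0,0,1.5],[1,11.4,-10.8,4,0,0,2],[1,14.2,-13.5,5,0,0,2]]]'

```text
t: 0.93
ee_pos: [437.3, -295.4, 130.7]
orientation: [-3.121, -0.36, -0.0]
contact_force: [0.4, -1.4, 0.6]
gripper_width: 1.001
grasp_force: 0.0
```

servo_tool --moves '[[[1,0,0,0,0,0,0],[1,0,0,0,0,0,0]]]'

```text
t: 1.1
ee_pos: [437.4, -295.5, 130.6]
orientation: [-3.119, -0.367, 0.001]
contact_force: [-0.4, -0.4, -0.5]
gripper_width: 1.0
grasp_force: 0.0
```

Run:
```python
from fit import *
c=cam('wrist');save(c,'w1.png');np.savez('pics/w1.npz',**c)
s=robot.get_state();print(s['ee_pos'],s['orientation'],np.linalg.inv(c['world_to_cam'])[:3].round(3))
P=pts(c)
q=comp(c,P,(438,-295),85,17,30,0);print('handle',len(q),np.median(q[:,2]),pca(q)[:4],rect(q))
q=comp(c,P,(600,-257),160,7,18,0);print('shank',len(q),np.median(q[:,2]),pca(q)[:4])
```

```text
[ 437.01773406 -296.71977985  131.129201  ] [-3.12025313e+00 -3.64165224e-01  6.51331432e-04] [[ 2.31000e-01  9.33000e-01  2.77000e-01  5.07368e+02]
 [-9.73000e-01  2.22000e-01  6.50000e-02 -2.79232e+02]
 [-0.00000e+00 -2.85000e-01  9.59000e-01  2.71982e+02]]
handle 7791 22.489154363110913 (array([ 441.6, -294.8]), np.float64(-167.34), array([-55.2, -54.2,  61.5,  64.9]), array([-12.7,  12.7])) (array([ 436.9, -296. ]), array([120.2,  25.7]), 12.6)
shank 3673 10.746619250881736 (array([ 531.1, -274.7]), np.float64(-167.26), array([-34.1, -33.2,  36.2,  37.1]), array([-7.8,  7.8]))
```

View pics/w1.png

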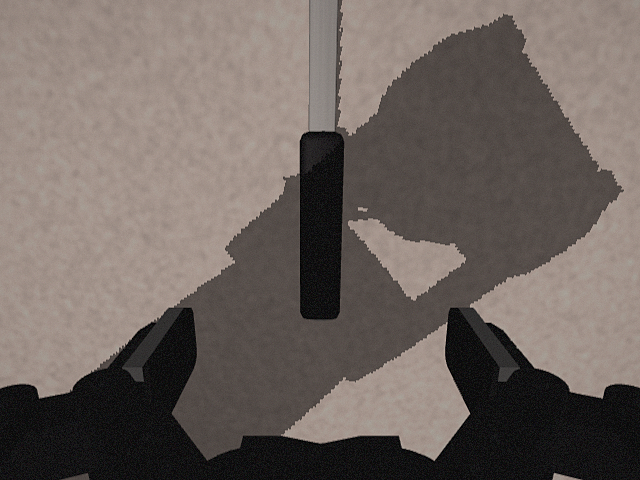

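The handle lies centred at (322,225) in the wrist view, aligned with the open fingers.

servo_tool --moves '[[[1,0,0,4,0,0,0],[1,0,0,8,0,0,0.4],[1,0,0,11,0,0,0.4],[1,0,0,12.6,0,0,0.4],[1,0,0,12.6,0,0,0.4]]]'

```text
t: 1.57
ee_pos: [434.6, -297.2, 1.6]
orientation: [-3.119, -0.348, 0.006]
contact_force: [-0.4, 0.5, -0.3]
gripper_width: 1.003
grasp_force: 0.0
```

servo_tool --grip_force 110 --moves '[[[0,0,0,0.1,0,0,0],[0,0,0,0.1,0,0,0],[0,0,0,0.1,0,0,0],[0,0,0,0.1,0,0,0],[0,0,0,0.1,0,0,0]]]'

```text
t: 1.98
ee_pos: [437.2, -297.6, 5.4]
orientation: [3.121, 0.35, 0.002]
contact_force: [-0.4, 0.7, 18.0]
gripper_width: 0.301
grasp_force: 12.9
```

servo_tool --moves '[[[0,0,0,0,0,0,0],[0,0,0,0,0,0,0],[0,0,0,0,0,0,0],[0,0,0,0,0,0,0],[0,0,0,0,0,0,0]]]'

```text
t: 2.4
ee_pos: [437.4, -297.7, 5.9]
orientation: [3.12, 0.351, 0.002]
contact_force: [-3.7, 2.0, 11.8]
gripper_width: 0.274
grasp_force: 109.9
```

servo_tool --moves '[[[0,0,0,-2,0,0,0],[0,0,0,-5,0,0,0],[0,0,0,-9,0,0,0],[0,0,0,-13,0,0,0],[0,0,0,-17,0,0,0]]]'

```text
t: 2.82
ee_pos: [436.3, -296.9, 176.3]
orientation: [-3.122, -0.351, 0.001]
contact_force: [1.0, -0.3, -2.8]
gripper_width: 0.274
grasp_force: 108.4
```

servo_tool --moves '[[[0,0,0,0,0,0,0],[0,0,0,0,0,0,0],[0,0,0,0,0,0,0]]]'

```text
t: 3.07
ee_pos: [436.5, -297.0, 173.5]
orientation: [-3.121, -0.351, 0.001]
contact_force: [0.7, 0.2, -4.1]
gripper_width: 0.277
grasp_force: 108.5
```

```bash
cat > bar.py <<'E'
from fit import *
def barpose(c,s,tag=''):
    "shank top line in tool frame from wrist range: fit"
    P=pts(c);R=cv2.Rodrigues(np.array(s['orientation']))[0];p=np.array(s['ee_pos'])
    T=(P-p)@R   # tool coords
    a=T.reshape(-1,3)
    m=(a[:,0]>70)&(a[:,0]<140)&(abs(a[:,1])<13)&(a[:,2]>-40)&(a[:,2]<25)
    q=a[m]; 
    z=np.polyfit(q[:,0],q[:,2],1);res=q[:,2]-np.polyval(z,q[:,0])
    q=q[abs(res)<3];z=np.polyfit(q[:,0],q[:,2],1);y=np.polyfit(q[:,0],q[:,1],1)
    print(tag,'n',len(q),'shank-top z=%.2f+%.4f x'%(z[1],z[0]),' y=%.2f+%.4f x'%(y[1],y[0]),'xmax',q[:,0].max().round(1))
    h=a[(abs(a[:,0])<100)&(abs(a[:,1])<9)&(a[:,2]>-40)&(a[:,2]<25)]
    print('handle x max', np.percentile(h[h[:,2]<np.polyval(z,h[:,0])-8][:,0],99.5) if len(h) else None)
    return T
E
python3 - <<'E'
from bar import *
c=cam('wrist');s=robot.get_state();save(c,'w2.png')
print(s['t'],s['ee_pos'],s['orientation'],s['contact_force'],s['torque'],s['grasp_force'])
T=barpose(c,s)
a=T.reshape(-1,3)
for x in range(20,280,15):
    q=a[(abs(a[:,0]-x)<3)&(abs(a[:,1])<20)&(a[:,2]<40)&(a[:,2]>-40)]
    if len(q): print(x,len(q),np.median(q[:,2]).round(1),q[:,1].min().round(1),q[:,1].max().round(1))
# toe in scene view by range
for n in('scene','side'):
    c=cam(n);P=pts(c);q=P.reshape(-1,3);T=(q-s['ee_pos'])@cv2.Rodrigues(s['orientation'])[0]
    m=(T[:,0]>100)&(T[:,0]<300)&(abs(T[:,1])<25)&(T[:,2]<40)&(T[:,2]>-40)
    t=T[m];print(n,len(t),t[:,0].max(),np.median(t[t[:,0]>250],0) if len(t) else 0, [(x,np.median(t[abs(t[:,0]-x)<6],0).round(1)) for x in (120,160,200,230,255)])
E
```

```text
3.1167 [ 436.31924036 -296.88392519  172.70267897] [-3.12053781e+00 -3.50553353e-01  2.53422823e-03] [ 0.31077138 -1.35592586 -3.41347601] [-0.04633455  0.29606613  0.07097967] 108.51335763931274
 n 6188 shank-top z=-5.62+0.0070 x  y=0.61+-0.0061 x xmax 102.7
handle x max 59.87815072100576
20 1397 -17.3 -12.5 13.4
35 1521 -17.2 -12.8 13.4
50 1678 -17.0 -12.7 13.4
65 971 -5.2 -7.9 8.0
80 1099 -5.1 -8.0 8.1
95 1202 -5.0 -8.0 7.9
scene 1436 269.7874215192702 [260.53695916   1.29706527   4.55814503] [(120, array([119.7,   5.8,  -3.8])), (160, array([160.5,   4.3,  -3.7])), (200, array([200. ,   5.5,  -3.6])), (230, array([229.8,   3.1,   1.2])), (255, array([255.1,   1.6,   4.5]))]
side 513 269.1828603116757 [260.22131103  -6.12573471   6.14783301] [(120, array([120.,  -8.,  -1.])), (160, array([160.7,  -8.8,  -1.2])), (200, array([199.1,  -8.9,  -0.9])), (230, array([230.1,  -6.6,   3.2])), (255, array([254.1,  -5.6,   5.5]))]
```

The grasp is sound: in the tool frame the bar lies straight, toe tip at x≈270 and underside at z≈+7. Now I'll swing it to the mould's axis.

servo_tool --moves '[[[0,1.8,-0.8,0,0,0,-7],[0,3.6,-1.6,0,0,0,-14],[0,5.5,-2.4,0,0,0,-21],[0,7.3,-3.2,0,0,0,-28],[0,9.1,-4.1,0,0,0,-35]]]'

```text
t: 3.63
ee_pos: [516.9, -236.4, 172.9]
orientation: [-2.867, -1.281, 0.002]
contact_force: [-0.3, 0.3, -2.7]
gripper_width: 0.276
grasp_force: 108.5
```

servo_tool --moves '[[[0,2,0.4,0,0,0,-7],[0,4,0.8,0,0,0,-14],[0,6,1.2,0,0,0,-21],[0,8,1.6,0,0,0,-28],[0,9.8,1.9,0,0,0,-35]]]'

```text
t: 4.05
ee_pos: [596.9, -176.3, 172.7]
orientation: [-2.349, -2.084, 0.002]
contact_force: [-0.7, -0.2, -3.2]
gripper_width: 0.275
grasp_force: 108.5
```

servo_tool --moves '[[[0,1.1,1.3,0,0,0,-7],[0,2.2,2.7,0,0,0,-14],[0,3.3,4,0,0,0,-17.5],[0,3.3,4,0,0,0,-17.5],[0,3.3,4,0,0,0,-17.5]]]'

```text
t: 4.47
ee_pos: [640.1, -149.1, 172.7]
orientation: [-2.012, -2.41, 0.002]
contact_force: [0.2, -0.4, -2.8]
gripper_width: 0.274
grasp_force: 108.5
```

```bash
cat > look.py <<'E'
from fit import *
def look(tag,psi=100.4,O=(572,225),toe=(270,0,7)):
    s=robot.get_state();R=cv2.Rodrigues(s['orientation'])[0];p=s['ee_pos']
    e=np.array([np.cos(np.radians(psi)),np.sin(np.radians(psi))]);l=np.array([-e[1],e[0]])
    def mf(w): d=w[...,:2]-np.array(O); return np.stack([d@e,d@l,w[...,2]],-1)
    print('t',s['t'],'ee',p.round(1),'tool yaw %.2f pitch %.2f'%(np.degrees(np.arctan2(R[1,0],R[0,0])),np.degrees(np.arcsin(-R[2,0]))),'F',s['contact_force'].round(1),'M',s['torque'].round(2),s['grasp_force'].round())
    print('toe kin mould frame',mf(p+R@np.array(toe)).round(1))
    for n in('scene','side'):
        c=cam(n);save(c,f'{tag}_{n}.png');P=pts(c);M=mf(P).reshape(-1,3)
        T=((P-p)@R).reshape(-1,3)
        b=(T[:,0]>-70)&(T[:,0]<300)&(abs(T[:,1])<40)&(T[:,2]<30)&(T[:,2]>-70)
        q=M[(abs(M[:,0])<75)&(abs(M[:,1])<65)&(M[:,2]>66)&(M[:,2]<80)&~b]
        if len(q)>50: print(n,'plate x',np.percentile(q[:,0],[1,99]).round(1),'y',np.percentile(q[:,1],[1,99]).round(1),'z',np.median(q[:,2]).round(2),len(q))
        f=M[(M[:,0]>-155)&(M[:,0]<-85)&(abs(M[:,1])<45)&(M[:,2]>46)&(M[:,2]<62)&~b]
        if len(f)>30:
            g=f[f[:,2]>54];print(n,'fulc x',np.percentile(f[:,0],[1,99]).round(1),'y',np.percentile(f[:,1],[1,99]).round(1),'land x',np.percentile(g[:,0],[2,98]).round(1),len(f))
        u=(T[:,0]>215)&(T[:,0]<290)&(abs(T[:,1])<16)&(T[:,2]<14)&(T[:,2]>-10)
        t=M[u]
        if len(t)>10:
            k=t[t[:,0]>np.percentile(t[:,0],97)-10];print(n,'toe seen x max',np.percentile(t[:,0],99).round(1),'y,z',np.median(k,0)[1:].round(1))
E
python3 -c "
from look import *
look('s1')"
```

```text
Traceback (most recent call last):
  File "look.py", line 6, in look
    print('t',s['t'],'ee',p.round(1),'tool yaw %.2f pitch %.2f'%(np.degrees(np.arctan2(R[1,0],R[0,0])),np.degrees(np.arcsin(-R[2,0]))),'F',s['contact_force'].round(1),'M',s['torque'].round(2),s['grasp_force'].round())
                                                                                                                                                                                                ^^^^^^^^^^^^^^^^^^^^^^
AttributeError: 'float' object has no attribute 'round'
```

```bash
sed -i "s/s\['grasp_force'\].round()/s['grasp_force']/" look.py
python3 -c "
from look import *
look('s1')"
```

```text
t 4.4667 ee [ 640.1 -149.1  172.7] tool yaw 100.30 pitch -0.05 F [ 0.2 -0.4 -2.8] M [-0.31 -0.07 -0.03] 108.53962182998657
toe kin mould frame [-1.102e+02  1.000e-01  1.659e+02]
scene plate x [-63.2  56.5] y [-49.4  49.6] z 70.12 1364
scene fulc x [-144.9 -102.3] y [-25.4  34.1] land x [-130.7 -102.2] 512
scene toe seen x max -111.3 y,z [  2.5 168.1]
side plate x [-57.8  61.5] y [-50.3  47.9] z 69.84 2237
side fulc x [-139.5  -97.7] y [-26.   32.9] land x [-122.7  -98. ] 403
side toe seen x max -107.0 y,z [  1.7 167.7]
```

servo_tool --moves '[[[0,0,0.15,0,0,-6,0],[0,0,0.15,0,0,-12.9,0],[0,0,0.15,0,0,-12.9,0],[0,0,0.15,0,0,-12.9,0]]]'

```text
t: 4.9
ee_pos: [641.0, -148.3, 174.1]
orientation: [1.898, 2.276, -0.213]
contact_force: [0.2, 0.3, -2.1]
gripper_width: 0.274
grasp_force: 108.6
```

```bash
sed -i 's/toe=(270,0,7)/toe=(270,-.5,8.5)/' look.py
python3 -c "
from look import *
look('s2')"
```

```text
t 4.9 ee [ 641.  -148.3  174.1] tool yaw 100.35 pitch 12.76 F [ 0.2  0.3 -2.1] M [-0.06  0.03 -0.02] 108.60796451568604
toe kin mould frame [-118.2   -0.2  106.2]
scene plate x [-62.8  56.8] y [-49.4  49.7] z 70.2 1351
scene fulc x [-144.1 -102. ] y [-25.3  34.6] land x [-130.2 -102.2] 511
scene toe seen x max -117.4 y,z [ -0.2 111.5]
side plate x [-57.5  61.3] y [-50.2  47.9] z 69.77 2221
side fulc x [-139.2  -96.7] y [-25.9  32.9] land x [-122.6  -98.3] 400
side toe seen x max -114.9 y,z [  0.3 111.3]
```

servo_tool --moves '[[[0,2.3,0,-0.5,0,0,0],[0,4.7,0,-1.1,0,0,0],[0,5.3,0,1.4,0,0,0],[0,5.6,0,3,0,0,0],[0,5.8,0,4,0,0,0]]]'

```text
t: 5.42
ee_pos: [632.5, -102.8, 120.5]
orientation: [1.9, 2.275, -0.214]
contact_force: [-0.3, -1.4, -2.9]
gripper_width: 0.274
grasp_force: 108.5
```

servo_tool --moves '[[[0,0,0,0,0,0,0],[0,0,0,0,0,0,0],[0,0,0,0,0,0,0]]]'

```text
t: 5.67
ee_pos: [633.6, -103.0, 123.6]
orientation: [1.898, 2.272, -0.213]
contact_force: [0.2, 0.1, -2.1]
gripper_width: 0.275
grasp_force: 108.6
```

```bash
python3 -c "
from look import *
look('s3')
a=cv2.imread('pics/s3_scene.png')[150:270,290:450];b=cv2.imread('pics/s3_side.png')[230:350,240:400]
cv2.imwrite('pics/s3c.png',cv2.resize(np.hstack([a,b]),(800,300),interpolation=cv2.INTER_CUBIC))"
```

```text
t 5.6667 ee [ 633.6 -103.   123.6] tool yaw 100.24 pitch 12.89 F [ 0.2  0.1 -2.1] M [-0.03  0.03  0.01] 108.59154224395752
toe kin mould frame [-72.4  -1.6  55.1]
scene plate x [-61.6  57.8] y [-49.4  49.9] z 70.24 1068Traceback (most recent call last):
  File "<string>", line 3, in <module>
    look('s3')
    ~~~~^^^^^^
  File "look.py", line 16, in look
    g=f[f[:,2]>54];print(n,'fulc x',np.percentile(f[:,0],[1,99]).round(1),'y',np.percentile(f[:,1],[1,99]).round(1),'land x',np.percentile(g[:,0],[2,98]).round(1),len(f))
                                                                                                                             ~~~~~~~~~~~~~^^^^^^^^^^^^^^^
    return _quantile_unchecked(
        a, q, axis, out, overwrite_input, method, keepdims, weights)
    return _ureduce(a,
                    func=_quantile_ureduce_func,
    ...<5 lines>...
                    overwrite_input=overwrite_input,
                    method=method)
    r = func(a, **kwargs)
    result = _quantile(arr,
                       quantiles=q,
    ...<2 lines>...
                       out=out,
                       weights=wgt)
    slices_having_nans = np.isnan(arr[-1, ...])
                                  ~~~^^^^^^^^^
IndexError: index -1 is out of bounds for axis 0 with size 0
```

```bash
sed -i 's/if len(f)>30:/if (f[:,2]>54).sum()>30:/' look.py; python3 -c "
from look import *
look('s3')
a=cv2.imread('pics/s3_scene.png')[150:270,290:450];b=cv2.imread('pics/s3_side.png')[230:350,240:400]
cv2.imwrite('pics/s3c.png',cv2.resize(np.hstack([a,b]),(800,300),interpolation=cv2.INTER_CUBIC))"
```

```text
t 5.7167 ee [ 633.7 -102.9  123.8] tool yaw 100.25 pitch 12.90 F [ 0.7 -0.4 -2.8] M [-0.05 -0.03 -0.03] 108.59195709228516
toe kin mould frame [-72.3  -1.6  55.2]
scene plate x [-61.9  57.5] y [-49.5  49.9] z 70.25 1056
scene toe seen x max -50.3 y,z [-1.6 64.1]
side plate x [-51.4  61.8] y [-50.3  48. ] z 69.76 1961
side toe seen x max -49.6 y,z [-2.3 68. ]
```

View pics/s3c.png

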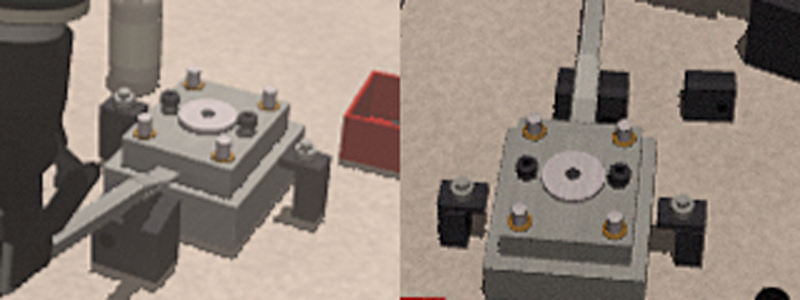

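servo_tool --moves '[[[0,0,0,0.1,0,0,0],[0,0,0,0.2,0,0,0],[0,0,0,0.2,0,0,0]]]'

```text
t: 6.07
ee_pos: [633.2, -102.9, 120.3]
orientation: [1.897, 2.274, -0.215]
contact_force: [0.2, -0.8, -4.2]
gripper_width: 0.277
grasp_force: 108.6
```

servo_tool --moves '[[[0,0,0,0.1,0,0,0],[0,0,0,0.1,0,0,0]]]'

```text
t: 6.23
ee_pos: [633.2, -103.1, 119.3]
orientation: [1.897, 2.274, -0.215]
contact_force: [-0.3, 0.2, -2.7]
gripper_width: 0.278
grasp_force: 108.7
```

servo_tool --moves '[[[0,0,0,0.1,0,0,0],[0,0,0,0.1,0,0,0],[0,0,0,0.1,0,0,0]]]'

```text
t: 6.48
ee_pos: [633.3, -103.3, 118.5]
orientation: [1.897, 2.274, -0.214]
contact_force: [-0.8, -0.0, -2.5]
gripper_width: 0.273
grasp_force: 108.7
```

```bash
python3 -c "
from look import *
look('s4')"
```

```text
t 6.4833 ee [ 633.3 -103.3  118.5] tool yaw 100.31 pitch 12.90 F [-0.8 -0.  -2.5] M [0.06 0.06 0.05] 108.71147990226746
toe kin mould frame [-72.7  -0.9  49.9]
scene plate x [-61.4  57.1] y [-49.7  50.5] z 70.37 1060
scene toe seen x max -54.1 y,z [-3.4 57.1]
side plate x [-50.8  61.5] y [-50.3  48.1] z 69.96 1950
side toe seen x max -72.2 y,z [ 0.5 56.9]
```

servo_tool --moves '[[[0,0,0,0.1,0,0,0],[0,0,0,0.1,0,0,0],[0,0,0,0.1,0,0,0]]]'

```text
t: 6.83
ee_pos: [633.3, -103.5, 117.6]
orientation: [1.897, 2.273, -0.214]
contact_force: [-0.7, 0.8, -1.3]
gripper_width: 0.274
grasp_force: 108.8
```

```bash
python3 -c "
from h import *
s=robot.get_state();print(s['ee_pos'],s['contact_force'],s['torque'])"
```

```text
[ 633.3486332  -103.52336332  117.55708768] [-0.72208893  0.84567612 -1.28668517] [0.19989315 0.07910343 0.00513171]
```

servo_tool --moves '[[[0,0.3,0,0,0,0,0],[0,0.6,0,0,0,0,0],[0,0.9,0,0,0,0,0],[0,1.2,0,0,0,0,0],[0,1.5,0,0,0,0,0]]]'

```text
t: 7.25
ee_pos: [630.7, -88.7, 114.1]
orientation: [1.897, 2.274, -0.214]
contact_force: [0.4, -0.6, -1.3]
gripper_width: 0.275
grasp_force: 108.8
```

```bash
python3 -c "
from look import *
look('s5')"
```

```text
t 7.25 ee [630.7 -88.7 114.1] tool yaw 100.32 pitch 12.90 F [ 0.4 -0.6 -1.3] M [0.14 0.1  0.01] 108.82977604866028
toe kin mould frame [-57.9  -0.9  45.5]
scene plate x [-61.3  57.4] y [-49.4  50.2] z 70.45 900
scene toe seen x max -52.7 y,z [-5.4 56.4]
side plate x [-52.5  61.5] y [-50.3  48.1] z 69.92 1724
side toe seen x max -73.1 y,z [-0.1 56.8]
```

servo_tool --moves '[[[0,0.2,0,0,0,0,0],[0,0.4,0,0,0,0,0],[0,0.6,0,0,0,0,0],[0,0.6,0,0,0,0,0]]]'

```text
t: 7.68
ee_pos: [629.6, -83.0, 112.7]
orientation: [1.897, 2.274, -0.214]
contact_force: [-0.0, -0.1, -0.9]
gripper_width: 0.271
grasp_force: 108.8
```

```bash
cat > st.py <<'E'
from h import *
s=robot.get_state();R=cv2.Rodrigues(s['orientation'])[0]
print('ee',s['ee_pos'].round(2),'yaw %.2f pitch %.2f'%(np.degrees(np.arctan2(R[1,0],R[0,0])),np.degrees(np.arcsin(-R[2,0]))),'F',s['contact_force'].round(2),'M',s['torque'].round(2))
E
python3 st.py
```

```text
ee [629.6  -83.05 112.72] yaw 100.32 pitch 12.89 F [-0.04 -0.12 -0.94] M [ 0.34  0.   -0.08]
```

servo_tool --moves '[[[0,0.2,0,0,0,0,0],[0,0.4,0,0,0,0,0],[0,0.4,0,0,0,0,0]]]'

```text
t: 7.93
ee_pos: [629.0, -79.6, 112.0]
orientation: [1.897, 2.273, -0.215]
contact_force: [1.1, -1.5, -0.8]
gripper_width: 0.277
grasp_force: 108.8
```

servo_tool --moves '[[[0,0.1,0,0,0,0,0],[0,0.2,0,0,0,0,0],[0,0.2,0,0,0,0,0]]]'

```text
t: 8.18
ee_pos: [629.1, -79.1, 112.4]
orientation: [1.896, 2.271, -0.216]
contact_force: [2.1, -13.2, 2.3]
gripper_width: 0.277
grasp_force: 108.9
```

```bash
python3 st.py
```

```text
ee [629.09 -79.12 112.41] yaw 100.28 pitch 13.09 F [  2.13 -13.21   2.28] M [-2.06 -0.26  0.11]
```

```bash
cat > st.py <<'E'
from h import *
s=robot.get_state();R=cv2.Rodrigues(s['orientation'])[0];p=s['ee_pos'];F=s['contact_force'];M=s['torque']
e=np.array([np.cos(np.radians(100.4)),np.sin(np.radians(100.4))])
E=np.r_[np.array([572,225])-100*e,58.5]
y=R[:,1]; tau=y@(M+np.cross((p-E)/1000,F))
print('ee',p.round(2),'yaw %.2f pitch %.2f'%(np.degrees(np.arctan2(R[1,0],R[0,0])),np.degrees(np.arcsin(-R[2,0]))),'F',F.round(2),'M',M.round(2),'tau_edge %.2f My %.2f'%(tau,y@M),'toe x,z',((p+R@[270,-.5,8.5])[:2]-[572,225])@e,(p+R@[270,-.5,8.5])[2])
print(s['t'],s['grasp_force'])
E
python3 st.py
```

```text
ee [629.09 -79.12 112.41] yaw 100.28 pitch 13.09 F [  2.13 -13.21   2.28] M [-2.06 -0.26  0.11] tau_edge -1.83 My -2.07 toe x,z -48.36855307284443 42.998489401184486
8.1833 108.91428709030151
```

servo_tool --moves '[[[0,-0.12,0,0.1,0,0.3,0],[0,-0.14,0,0.2,0,0.5,0],[0,-0.16,0,0.3,0,0.8,0],[0,-0.17,0,0.38,0,1,0],[0,-0.17,0,0.38,0,1,0]]]'

```text
t: 8.6
ee_pos: [629.2, -80.4, 108.2]
orientation: [1.907, 2.284, -0.198]
contact_force: [1.4, -5.6, 2.1]
gripper_width: 0.275
grasp_force: 109.1
```

```bash
python3 st.py
```

```text
ee [629.18 -80.37 108.21] yaw 100.30 pitch 11.90 F [ 1.43 -5.61  2.15] M [-0.81 -0.18  0.04] tau_edge -0.99 My -0.83 toe x,z -48.22959283135649 44.20376145690079
8.6 109.08413529396057
```

servo_tool --moves '[[[0,-0.01,0,0.1,0,0.3,0],[0,-0.02,0,0.23,0,0.6,0],[0,-0.03,0,0.34,0,0.9,0],[0,-0.04,0,0.46,0,1.2,0],[0,-0.05,0,0.57,0,1.5,0]]]'

```text
t: 9.02
ee_pos: [629.5, -81.6, 102.8]
orientation: [1.92, 2.301, -0.174]
contact_force: [0.0, -1.8, 4.8]
gripper_width: 0.273
grasp_force: 109.3
```

servo_tool --moves '[[[0,0,0,0,0,0,0],[0,0,0,0,0,0,0]]]'

```text
t: 9.18
ee_pos: [629.4, -81.6, 102.8]
orientation: [1.92, 2.301, -0.174]
contact_force: [0.5, -0.7, 4.6]
gripper_width: 0.27
grasp_force: 109.5
```

```bash
python3 st.py
```

```text
ee [629.45 -81.63 102.79] yaw 100.31 pitch 10.39 F [ 0.48 -0.66  4.63] M [-0.32 -0.1  -0.01] tau_edge -1.28 My -0.33 toe x,z -47.91806781306983 45.74686439730032
9.1833 109.48628425598145
```

servo_tool --moves '[[[0,-0.01,0,0.1,0,0.3,0],[0,-0.02,0,0.23,0,0.6,0],[0,-0.03,0,0.34,0,0.9,0],[0,-0.03,0,0.46,0,1.2,0],[0,-0.03,0,0.57,0,1.5,0]]]'

```text
t: 9.6
ee_pos: [629.9, -82.6, 97.8]
orientation: [1.934, 2.318, -0.149]
contact_force: [-0.9, 1.9, 9.1]
gripper_width: 0.274
grasp_force: 110.3
```

servo_tool --moves '[[[0,0,0,0,0,0,0],[0,0,0,0,0,0,0]]]'

```text
t: 9.77
ee_pos: [629.9, -82.6, 97.7]
orientation: [1.934, 2.318, -0.149]
contact_force: [-1.8, 1.1, 8.4]
gripper_width: 0.273
grasp_force: 110.3
```

```bash
python3 st.py; python3 -c "
from look import *
look('s6')"
```

```text
ee [629.85 -82.59  97.74] yaw 100.32 pitch 8.87 F [-1.8   1.1   8.38] M [-0.    0.12  0.02] tau_edge -1.82 My 0.02 toe x,z -47.51839045818767 47.73418613739029
9.7667 110.28400540351868
t 9.7667 ee [629.9 -82.6  97.7] tool yaw 100.32 pitch 8.87 F [-1.8  1.1  8.4] M [-0.    0.12  0.02] 110.28400540351868
toe kin mould frame [-47.5  -1.2  47.7]
scene plate x [-62.6  58.9] y [-49.7  50.1] z 70.65 818
scene toe seen x max -49.5 y,z [-4.9 59.5]
side plate x [-52.4  61.6] y [-50.4  48.2] z 70.3 1658
side toe seen x max -42.6 y,z [ 2.  66.5]
```

servo_tool --moves '[[[0,-0.01,0,0.1,0,0.3,0],[0,-0.02,0,0.23,0,0.6,0],[0,-0.03,0,0.34,0,0.9,0],[0,-0.03,0,0.46,0,1.2,0],[0,-0.03,0,0.57,0,1.5,0]]]'

```text
t: 10.28
ee_pos: [630.1, -83.6, 92.2]
orientation: [1.947, 2.334, -0.124]
contact_force: [-0.7, 2.8, 10.0]
gripper_width: 0.275
grasp_force: 110.3
```

servo_tool --moves '[[[0,0,0,0,0,0,0],[0,0,0,0,0,0,0]]]'

```text
t: 10.45
ee_pos: [630.1, -83.6, 92.1]
orientation: [1.947, 2.334, -0.124]
contact_force: [0.3, 2.8, 9.1]
gripper_width: 0.278
grasp_force: 110.3
```

```bash
python3 st.py; python3 -c "
from look import *
look('s7')
import cv2
c=cam('wrist')
from bar import barpose
barpose(c,robot.get_state())" | grep -v seen
```

```text
ee [630.06 -83.63  92.11] yaw 100.33 pitch 7.35 F [0.31 2.85 9.13] M [0.12 0.09 0.08] tau_edge -1.91 My 0.13 toe x,z -47.35029517670187 49.12107485692187
10.45 110.315762758255
t 10.45 ee [630.1 -83.6  92.1] tool yaw 100.33 pitch 7.35 F [0.3 2.8 9.1] M [0.12 0.09 0.08] 110.315762758255
toe kin mould frame [-47.4  -1.2  49.1]
scene plate x [-61.8  57.3] y [-49.7  50.3] z 71.9 832
side plate x [-53.5  61.7] y [-50.5  48.1] z 71.48 1702
 n 6189 shank-top z=-4.83+0.0046 x  y=-0.27+-0.0068 x xmax 102.9
handle x max 59.70783194986521
```

servo_tool --moves '[[[0,-0.01,0,0.1,0,0.3,0],[0,-0.02,0,0.23,0,0.6,0],[0,-0.03,0,0.34,0,0.9,0],[0,-0.03,0,0.46,0,1.2,0],[0,-0.03,0,0.57,0,1.5,0]]]'

```text
t: 11.02
ee_pos: [630.3, -84.5, 86.6]
orientation: [1.961, 2.351, -0.099]
contact_force: [-2.3, 2.1, 10.1]
gripper_width: 0.274
grasp_force: 110.4
```

servo_tool --moves '[[[0,-0.01,0,0.1,0,0.3,0],[0,-0.02,0,0.23,0,0.6,0],[0,-0.02,0,0.34,0,0.9,0],[0,-0.03,0,0.38,0,1,0],[0,-0.03,0,0.38,0,1,0]]]'

```text
t: 11.43
ee_pos: [630.3, -85.1, 82.7]
orientation: [1.97, 2.362, -0.082]
contact_force: [-1.6, 4.7, 9.6]
gripper_width: 0.274
grasp_force: 110.4
```

```bash
python3 st.py; python3 -c "
from look import *
look('s8')" | grep plate
```

```text
ee [630.32 -85.05  82.68] yaw 100.33 pitch 4.81 F [-1.59  4.71  9.65] M [0.57 0.18 0.13] tau_edge -1.60 My 0.60 toe x,z -47.14988877842006 51.54831658385369
11.4333 110.3731906414032
scene plate x [-63.1  57.4] y [-49.9  50.7] z 73.8 815
side plate x [-53.6  62.1] y [-50.4  48.3] z 73.34 1658
```

servo_tool --moves '[[[0,0,0,0.1,0,0.25,0],[0,0,0,0.19,0,0.5,0],[0,0,0,0.28,0,0.75,0],[0,0,0,0.38,0,1,0],[0,0,0,0.38,0,1,0]]]'

```text
t: 11.95
ee_pos: [630.4, -85.5, 78.9]
orientation: [1.979, 2.372, -0.065]
contact_force: [-1.9, 4.0, 10.4]
gripper_width: 0.277
grasp_force: 110.4
```

```bash
python3 st.py; python3 -c "
from look import *
look('s9')" | grep plate
```

```text
ee [630.43 -85.49  78.94] yaw 100.33 pitch 3.82 F [-1.92  4.01 10.37] M [0.5  0.19 0.1 ] tau_edge -1.80 My 0.52 toe x,z -47.10458955996863 52.46868078281641
11.95 110.39133667945862
scene plate x [-63.2  58.1] y [-49.7  50.3] z 74.47 780
side plate x [-52.9  62.1] y [-50.4  48.3] z 74.06 1635
```

servo_tool --moves '[[[0,0,0,0.1,0,0.25,0],[0,0,0,0.19,0,0.5,0],[0,0,0,0.28,0,0.75,0],[0,0,0,0.38,0,1,0],[0,0,0,0.38,0,1,0]]]'

```text
t: 12.47
ee_pos: [630.5, -85.8, 75.2]
orientation: [1.987, 2.383, -0.048]
contact_force: [-1.6, 2.7, 9.7]
gripper_width: 0.275
grasp_force: 110.4
```

```bash
python3 st.py; python3 -c "
from look import *
look('s10')" | grep plate
```

```text
ee [630.52 -85.83  75.2 ] yaw 100.33 pitch 2.83 F [-1.58  2.69  9.74] M [0.36 0.16 0.13] tau_edge -1.77 My 0.38 toe x,z -47.03322736485386 53.382967025947465
12.4667 110.39535641670227
scene plate x [-62.6  58.1] y [-50.3  50.6] z 75.07 736
side plate x [-53.7  62.1] y [-50.5  48.3] z 74.7 1572
```

servo_tool --moves '[[[0,0,0,0.1,0,0.25,0],[0,0,0,0.19,0,0.5,0],[0,0,0,0.28,0,0.75,0],[0,0,0,0.38,0,1,0],[0,0,0,0.38,0,1,0]]]'

```text
t: 12.98
ee_pos: [630.8, -85.9, 72.3]
orientation: [1.996, 2.393, -0.03]
contact_force: [-3.3, 6.6, 17.1]
gripper_width: 0.274
grasp_force: 111.4
```

```bash
python3 st.py; python3 -c "
from look import *
look('s11')" | grep plate
```

```text
ee [630.84 -85.87  72.26] yaw 100.34 pitch 1.83 F [-3.31  6.59 17.14] M [0.57 0.54 0.18] tau_edge -3.15 My 0.65 toe x,z -46.79303376294818 55.124141105146485
12.9833 111.43400073051453
scene plate x [-62.6  58.3] y [-49.9  51. ] z 75.44 724
side plate x [-54.4  62.5] y [-50.5  48.3] z 74.97 1560
```

The force jumped from 9.7 to 17.1 N and the plate stopped rising at about 5.2 mm, so it's up against the screw heads with roughly 30 N on them. I'll unload and draw the bar out.

servo_tool --moves '[[[0,0,0,-0.38,0,-1,0],[0,0,0,-0.76,0,-2,0],[0,0,0,-1.15,0,-3,0],[0,0,0,-1.53,0,-4,0],[0,0,0,-1.53,0,-4,0]]]'

```text
t: 13.5
ee_pos: [630.1, -85.6, 86.5]
orientation: [1.96, 2.35, -0.102]
contact_force: [-0.1, 0.8, -1.0]
gripper_width: 0.274
grasp_force: 108.8
```

```bash
python3 st.py
```

```text
ee [630.15 -85.59  86.5 ] yaw 100.35 pitch 5.97 F [-0.11  0.82 -1.03] M [ 0.17 -0.01 -0.04] tau_edge 0.37 My 0.17 toe x,z -48.33524418113118 49.96178625018645
13.5 108.81173014640808
```

servo_tool --moves '[[[0,-0.5,0,-0.05,0,0,0],[0,-1.2,0,-0.1,0,0,0],[0,-2,0,-0.1,0,0,0],[0,-3,0,-0.2,0,0,0],[0,-4,0,-0.4,0,0,0]]]'

```text
t: 13.92
ee_pos: [637.2, -126.3, 93.9]
orientation: [1.962, 2.35, -0.102]
contact_force: [0.2, -0.1, -3.2]
gripper_width: 0.274
grasp_force: 108.6
```

servo_tool --moves '[[[0,-1,0,-1,0,0,0],[0,-2,0,-3,0,0,0],[0,-4,0,-5,0,0,0],[0,-6,0,-7,0,0,0],[0,-6,0,-9,0,0,0]]]'

```text
t: 14.33
ee_pos: [646.5, -178.1, 192.1]
orientation: [1.963, 2.347, -0.102]
contact_force: [-0.4, -0.6, -2.9]
gripper_width: 0.277
grasp_force: 108.6
```

```bash
python3 st.py; python3 -c "
from look import *
look('s12')" | grep -E 'plate|fulc'
```

```text
ee [ 646.5  -178.13  192.14] yaw 100.19 pitch 5.98 F [-0.43 -0.61 -2.9 ] M [-0.14  0.02  0.09] tau_edge 0.83 My -0.13 toe x,z -142.30976998121045 155.54297725944764
14.3333 108.63371729850769
scene plate x [-63.7  56.8] y [-49.8  50.4] z 75.3 1309
scene fulc x [-144.5 -101.7] y [-25.6  34.8] land x [-129.6 -101.8] 515
side plate x [-58.7  61.9] y [-50.2  48.1] z 74.96 2095
side fulc x [-139.9  -97.4] y [-26.1  32.9] land x [-124.5  -98.1] 397
```

servo_tool --moves '[[[0,-3,-1.1,0.3,0,1.3,0],[0,-6,-2.2,0.6,0,2.6,0],[0,-9,-3.3,0.9,0,3.9,0],[0,-12,-4.4,1.2,0,5.2,0],[0,-14.4,-5.3,1.5,0,6.3,0]]]'

```text
t: 14.85
ee_pos: [619.1, -328.7, 189.0]
orientation: [-2.009, -2.407, -0.008]
contact_force: [0.4, -0.9, -2.7]
gripper_width: 0.274
grasp_force: 108.6
```

servo_tool --moves '[[[0,0,0,3.5,0,0,0],[0,0,0,7,0,0,0],[0,0,0,10.5,0,0,0],[0,0,0,13.5,0,0,0],[0,0,0,15,0,0,0]]]'

```text
t: 15.27
ee_pos: [617.8, -324.6, 34.4]
orientation: [-2.006, -2.404, -0.005]
contact_force: [-0.9, 0.1, -2.8]
gripper_width: 0.277
grasp_force: 108.5
```

servo_tool --moves '[[[0,0,0,0.5,0,0,0],[0,0,0,1,0,0,0],[0,0,0,1.2,0,0,0],[0,0,0,1.2,0,0,0]]]'

```text
t: 15.6
ee_pos: [620.5, -325.7, 29.2]
orientation: [-2.01, -2.41, -0.008]
contact_force: [0.1, -0.4, -1.8]
gripper_width: 0.273
grasp_force: 108.6
```

```bash
python3 st.py; python3 -c "
from bar import *
barpose(cam('wrist'),robot.get_state())"
```

```text
ee [ 620.46 -325.66   29.19] yaw 100.32 pitch -0.33 F [ 0.08 -0.37 -1.75] M [-0.24 -0.05 -0.04] tau_edge 0.53 My -0.24 toe x,z -280.316505278664 22.240526196947794
15.6 108.56362581253052
 n 6124 shank-top z=-4.76+0.0095 x  y=-0.30+-0.0063 x xmax 102.6
handle x max 59.74156390797711
```

servo_tool --moves '[[[0,0,0,0.8,0,0,0],[0,0,0,1.5,0,0,0],[0,0,0,2,0,0,0],[0,0,0,2,0,0,0],[0,0,0,2,0,0,0]]]'

```text
t: 16.07
ee_pos: [619.6, -325.0, 7.3]
orientation: [-2.009, -2.407, -0.007]
contact_force: [0.2, -0.6, -3.1]
gripper_width: 0.273
grasp_force: 108.6
```

servo_tool --moves '[[[0,0,0,0.1,0,0,0],[0,0,0,0.2,0,0,0],[0,0,0,0.2,0,0,0]]]'

```text
t: 16.32
ee_pos: [619.9, -325.2, 6.0]
orientation: [-2.009, -2.408, -0.007]
contact_force: [-0.2, 0.3, -2.1]
gripper_width: 0.277
grasp_force: 108.7
```

```bash
python3 st.py
```

```text
ee [ 619.91 -325.21    5.97] yaw 100.32 pitch -0.39 F [-0.21  0.27 -2.14] M [-0.25 -0.03 -0.05] tau_edge 0.72 My -0.25 toe x,z -279.7674838813761 -0.7022984794897251
16.3167 108.65169882774353
```

servo_tool --moves '[[[0,0,0,0.1,0,0,0],[0,0,0,0.2,0,0,0],[0,0,0,0.2,0,0,0]]]'

```text
t: 16.57
ee_pos: [620.0, -325.2, 5.9]
orientation: [-2.01, -2.408, -0.007]
contact_force: [-11.6, 5.6, 18.1]
gripper_width: 0.271
grasp_force: 111.4
```

Down on the bench. Next I'll open part way, so the fingers clear the bar, and rise.

servo_tool --moves '[[[0.4,0,0,-0.15,0,0,0],[0.5,0,0,-0.2,0,0,0],[0.7,0,0,-0.2,0,0,0],[0.9,0,0,-0.2,0,0,0],[0.9,0,0,-0.2,0,0,0]]]'

```text
t: 16.98
ee_pos: [619.8, -325.1, 5.6]
orientation: [-2.009, -2.408, -0.007]
contact_force: [-0.2, -0.7, -0.4]
gripper_width: 0.892
grasp_force: 0.0
```

servo_tool --moves '[[[0.9,0,0,-2,0,0,0],[0.9,0,0,-5,0,0,0],[0.9,0,0,-9,0,0,0],[0.9,0,0,-13,0,0,0],[0.9,0,0,-17,0,0,0]]]'

```text
t: 17.4
ee_pos: [619.7, -326.1, 177.3]
orientation: [-2.009, -2.408, -0.007]
contact_force: [0.4, -0.3, -0.5]
gripper_width: 0.902
grasp_force: 0.0
```

servo_tool --moves '[[[0.9,0,0,0,0,0,0],[0.9,0,0,0,0,0,0]]]'

```text
t: 17.57
ee_pos: [620.9, -326.8, 178.8]
orientation: [-2.012, -2.412, -0.008]
contact_force: [-0.1, -0.0, -1.6]
gripper_width: 0.899
grasp_force: 0.0
```

```bash
python3 -c "
from look import *
look('end')" | grep -E '^t|plate|fulc'
```

```text
t 17.5667 ee [ 620.9 -326.8  178.8] tool yaw 100.32 pitch -0.23 F [-0.1 -0.  -1.6] M [-0.01  0.01 -0.02] 0.0
toe kin mould frame [-281.5   51.6  171.4]
scene plate x [-64.2  57.8] y [-49.8  50.1] z 75.27 1282
scene fulc x [-144.4 -102.4] y [-25.8  34.5] land x [-130.3 -102.4] 515
side plate x [-57.9  61.9] y [-50.4  48.1] z 74.97 2122
side fulc x [-140.   -96.8] y [-26.  33.] land x [-124.2  -97.4] 401
```

View pics/end_scene.png

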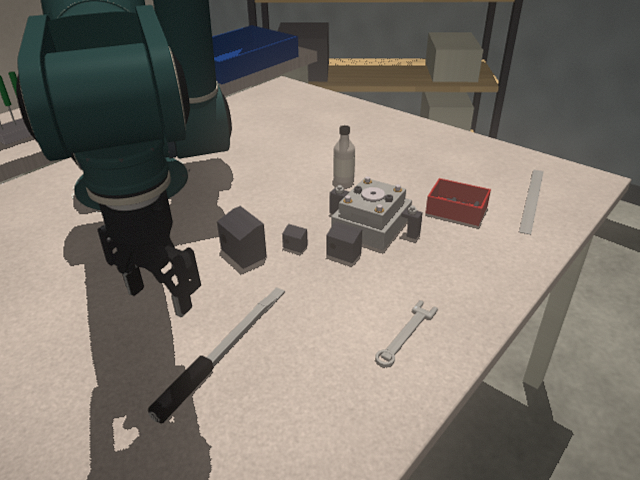

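The bar lies flat from (155,415) to (280,292), clear of the mould and the blocks. The plate is still up and the other things haven't moved.

```bash
python3 -c "
from bench import robot
print(robot.job_done())"
```

```text
the job is handed in; nothing more can be done
None
```

The job is handed in: the plate was levered up about 5 mm onto its limit screws with an estimated 30 N on them and stayed there, the bar lies flat on the bench clear of the mould and block, and nothing else appears to have moved (17.6 s).

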